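# Slide the tube block up onto the shaker and pack it tight

## Robot

A 7-joint arm with a two-finger parallel gripper is mounted at the origin on a cart in front of the work surface, level with it; the furniture and walls round the work are solid. World frame = base frame: x ahead of the robot, y to its left, z up, the work surface at z = 0. Lengths are in m, angles in rad, forces in N, time in s.
With the tool pointing down it reaches from about 0.4 to 0.85 m from the base axis. Payload 4.5 kg.
Tool frame: the origin (TCP) lies midway between the tips of the shut fingers; the grasp point (between the pads) lies arm.tcp_to_grasp behind it (arm.tcp_to_grasp is the distance from the TCP to the grasp point, in m); z points along the fingers, y is the line along which they close (so a half turn about z gives the same grasp; the last joint's range is limited). The gripper opens to 88 mm and grips with 3 to 60 N. Pads are 18 mm wide; open, the fingers measure 123 mm over their backs; the gripper's body (75 mm by 187 mm) begins 45 mm behind the grasp point.
Start: joints at [-1.277, 0.689, -0.195, 1.565, 0.157, 0.902, -0.215], TCP at [0.161, 0.604, 0.239] pointing down, gripper open.
Joint ranges: [-3.01, 3.01], [-0.46, 2.08], [-1.47, 1.51], [0.13, 2.56], [-1, 4.14], [0.04, 2.09], [-2.66, 2.66]. Speed limits (rad/s): [2.57, 2.57, 3.14, 3.14, 3.14, 3.14, 3.14].

## Interface

Orientations are given as a unit quaternion [w, x, y, z].
In Python, from plant import monitor, vision, arm gives the robot as it stands.
- The arm moves only by the tool step_arm, never from a script. Its argument "moves" is a list that holds one entry, the list of rows, each a list of 7 numbers: the shift along the tool's x, y, z in mm, then the turn, a rotation vector about the tool's x, y, z in rad, then the opening, from -1 (shut) to 1 (fully open). A call has 1 to 12 rows; each row is the pose to reach, as a shift and turn from the pose commanded when the call began, along the tool's axes at that moment; what a row does not reach only later rows make up. A row lasts 1/10 s, in which the tool goes at most 50 mm and 8.59 degrees, less where a joint would pass 70% of its speed; a pose out of reach is approached as far as the arm can. A call with a gripper value outside its range is refused whole. The fingers move at their own pace and stop on an object; "squeeze" is the grip in N (left out, the last holds). Time passes only in rows, so rows that repeat a pose let the fingers close. It gives the time, the measured TCP pose, the force, the opening and the grip force at its end, in the units of the state.
- monitor.sense(): the state, without advancing time (a new reading comes with each control period).
- vision.camera(name): name is "scene" or "side" or "wrist"; returns the picture (420x560x3 uint8, blue, green, red); there is no depth.
- vision.calibration(name): a dict with "camera_matrix" (3x3 intrinsics, pixels), "extrinsics" (4x4, takes a point from camera to world coordinates); the wrist camera has in their place "mount" (4x4, takes a point from camera to tool coordinates, whose origin is the TCP and whose axes are the flange's). Camera axes: x right, y down, z forward; pixel columns grow to the right and rows downward; lengths in m; the calibration is good to about 2 mm. The wrist camera is an equidistant fisheye: a pixel r from the principal point sees the ray r / f radians off the axis. A picture is of the moment at which its call begins: read the wrist's pose just before it. calibration takes no time and is no camera call.
- arm.finish_job(): hands the job in; it is judged then, once.
The state is a dict: "clock": time; "qpos": joint angles; "qvel": joint speeds; "effort": joint torques, N m; "tool_pos": TCP position; "ee_rot": TCP orientation; "wrist_force": force on the tool from outside, world axes, zero at the start; "wrist_torque": the same for the moment, N m; "gripper_width": opening from 0.0 (shut) to 1.0 (fully open); "grasp_force": force on a finger pad.
Only numpy, scipy, OpenCV 4.12 (cv2) and the standard library are available. Lean on these libraries where they do the work, as an engineer would, in place of code of your own. Each camera call takes 0.05 s, during which the arm holds its last target. There are 200 camera calls.

## Task

Slide the heavy aluminium tube block up the loading ramp of the low shaker, without ever lifting it clear, until its trailing edge has dropped behind the lip and it lies flat on the platform. Then close up the space left between the block and the end stop so that it cannot shuffle while shaking: take from the stand the two packers that together fill that space and set them in it side by side, tabs up and standing right down on the platform, without forcing. Leave the third packer in the stand and the other things on the bench where they are.

Things in the scene. Friction and masses are not known exactly. Their poses are not given: they have to be found in the camera images.
- shaker: Low white bench shaker with aluminium ramp, fixed, 112 mm wide (x), ramp to control head 325 mm long (y). Origin on the bench under the middle of the lip's inner face; y points up the ramp, the way the block travels; z up. Side rails 96 mm apart, 4 mm thick, stand 10 to 17 mm above ramp and floor and splay below the ramp's foot to a mouth about 110 mm wide at y = -170 mm.
- ramp_foot (a point): Middle of the ramp's lower edge, on the bench, at the shaker's y = -140 mm. From here the ramp rises evenly to 31 mm height at y = -6 mm.
- lip (a point): Middle of the lip's top edge, 31 mm above the bench, at the shaker's y = 0. A level crest (y = -6 to 0 mm) joins the ramp to it. Behind it, for y from 0 to 137.5 mm, the flat platform floor lies 7 mm lower, 24 mm above the bench.
- end_stop (a point): Middle of the end stop's face towards the lip, at floor height (24 mm above the bench), at the shaker's y = 137.5 mm. The stop is an upright plate 14 mm thick, top 55 mm above the bench; behind it the control head (y = 151 to 187 mm), top 46 mm.
- tube_block: Aluminium block with 20 wells, 90 mm wide (x), 110 mm long (y), 36 mm high, about 0.7 kg; tube caps stand 6 mm above its middle. Bottom front and rear edges chamfered 3 mm. Origin: centre of underside; y points roughly up the ramp. Slides easily, friction about 0.35 on all. Against the lip its origin is at y = 55 mm in the shaker's frame, which leaves a gap of 27.5 mm to the stop.
- packer_thin: White plastic plate 10 mm thick (y), 84 mm long (x), 38 mm high, plus a grip tab as thick as the plate, 20 mm long and 26 mm high on top, centred at x = -30 mm. Lower edges tapered: each face runs in 2 mm over the lowest 4 mm. Origin: centre of its underside, z up to the tab. About 50 g. Starts in the stand's slot at the stand's y = -42 mm.
- packer_mid: White plastic plate like packer_thin (same frame and sizes), but 15 mm thick and with its tab in the middle, at x = 0. Starts in the stand's middle slot, y = 0.
- packer_thick: White plastic plate like packer_thin (same frame and sizes), but 20 mm thick and with its tab centred at x = +30 mm. Starts in the stand's slot at y = +42 mm.
- stand: Grey plastic stand, fixed, 96 mm (x) by 128 mm (y), 24 mm high, with three slots along x for the packers, 42 mm apart in y, floors 4 mm above the bench, 20 mm deep and 1.5 mm wider than their packers, which come out straight up. Origin: centre of its underside.
- pen: White ball pen, 145 mm long, lying loose behind the shaker. Bystander.
- marker: White marker pen with a dark cap, 138 mm long, lying loose behind the stand. Bystander.
- comb: White gel comb, 94 mm long, lying loose beyond the stand. Bystander.
- bottle: Small white bottle with a cap, 36 mm across, 75 mm high, loose behind the stand. Bystander.

How it is judged:
By the outcome, as a careful person would: the job done as asked, in the order asked, and still so for the second after the job is handed in, with the robot touching nothing.
It also fails if it takes over 72 s, if anything falls off the work surface, if the arm or the gripper's body presses on something with over 40 N, if the wrist force passes 120 N, or if a joint passes its speed limit or range.

## Working session

There is one attempt and no reset: what is moved stays moved. The work goes in short steps, Python scripts to look and compute and a tool call to move; the robot and the scene stay as the last step left them, time stands still between calls to the robot, and variables do not carry over. Pictures are saved under pics/ and viewed, at most 10 in all, crops included, and the job is handed in when it is done.

Besides the shell and the picture viewer there is one more tool, called by a JSON object that holds its "fn" and its "kwargs", one argument or row to a line. step_arm: Moves the arm, as the interface text tells. Its arguments: {"type":"object","properties":{"moves":{"type":"array"},"squeeze":{"type":"number"}},"required":["moves"]}

```bash
mkdir -p pics; ls; python3 - <<'E'
from plant import monitor, vision, arm
import cv2,numpy as np
np.set_printoptions(precision=4,suppress=True)
s=monitor.sense();print(s,arm.tcp_to_grasp)
for n in("scene","side","wrist"):
    cv2.imwrite(f"pics/{n}0.png",vision.camera(n))
    for k,v in vision.calibration(n).items():print(n,k,np.array(v) if not isinstance(v,str) else v)
a=cv2.imread("pics/scene0.png");b=cv2.imread("pics/side0.png")
E
```

```text
pics
{'clock': 0.0, 'qpos': array([-1.2772,  0.69  , -0.1945,  1.5663,  0.1573,  0.9025, -0.2151]), 'qvel': array([ 0.0005, -0.0016, -0.    , -0.0007, -0.0008, -0.0001,  0.0004]), 'effort': array([ -0.0008, -52.7542,  -1.2671, -15.3424,  -0.0527,   0.0064,
         0.0002]), 'tool_pos': array([0.1605, 0.6034, 0.2379]), 'ee_rot': array([-0.    ,  0.1295,  0.9916, -0.0009]), 'wrist_force': array([ 0.987 , -0.1512, -0.305 ]), 'wrist_torque': array([0.0493, 0.0231, 0.0201]), 'grasp_force': 0.0, 'gripper_width': 0.9981563177554515} 0.0187
scene camera_matrix [[438.8878   0.     275.2338]
 [  0.     438.8878 201.3288]
 [  0.       0.       1.    ]]
scene extrinsics [[ 0.5907 -0.6266  0.5083 -0.0193]
 [-0.8069 -0.4559  0.3757 -0.2682]
 [-0.0037 -0.6321 -0.7749  0.9097]
 [ 0.      0.      0.      1.    ]]
side camera_matrix [[487.7085   0.     283.4023]
 [  0.     487.7085 199.9345]
 [  0.       0.       1.    ]]
side extrinsics [[-0.9524 -0.162   0.2584  0.1378]
 [-0.305   0.5057 -0.807   1.3258]
 [ 0.     -0.8474 -0.531   0.8113]
 [ 0.      0.      0.      1.    ]]
wrist camera_matrix [[325.1923   0.     280.7151]
 [  0.     325.1923 205.2764]
 [  0.       0.       1.    ]]
wrist mount [[ 0.0002 -0.9611 -0.2763  0.0705]
 [ 1.      0.0002  0.0001  0.0002]
 [-0.     -0.2763  0.9611 -0.1461]
 [ 0.      0.      0.      1.    ]]
```

View pics/scene0.png

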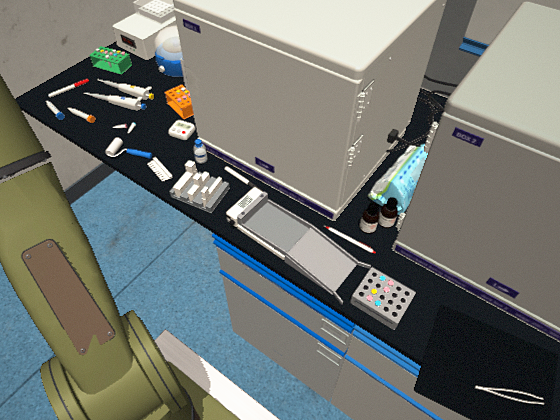

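View pics/side0.png

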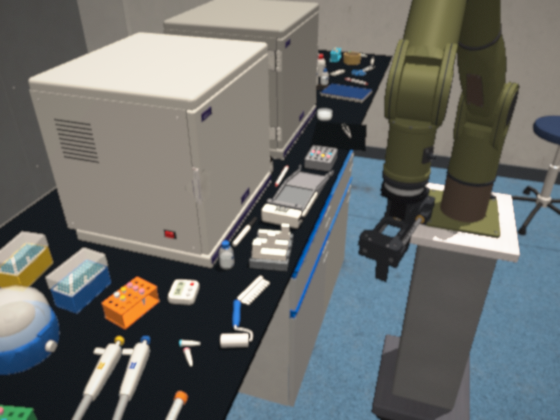

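View pics/wrist0.png

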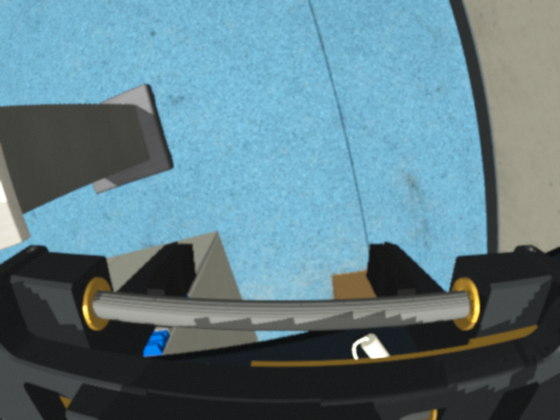

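Scene: block around (383,297), ramp foot (330,275), shaker head (250,205), stand (200,187), pen (350,240). Side: the block is at (321,157), the stand at (272,248). I'll enlarge for corner picking.

```bash
cat > h.py <<'E'
from plant import monitor, vision, arm
import cv2,numpy as np
from scipy.spatial.transform import Rotation as R
np.set_printoptions(precision=4,suppress=True)
def ray(n,p):
    c=vision.calibration(n);K=np.array(c["camera_matrix"]);E=np.array(c["extrinsics"])
    d=np.linalg.inv(K)@[p[0],p[1],1];return E[:3,3],E[:3,:3]@d
def onz(n,p,z):
    o,d=ray(n,p);return o+d*(z-o[2])/d[2]
def proj(n,X):
    c=vision.calibration(n);K=np.array(c["camera_matrix"]);E=np.linalg.inv(np.array(c["extrinsics"]))
    q=K@(E[:3,:3]@np.array(X)+E[:3,3]);return q[:2]/q[2]
def tri(pa,pb):
    (a,d),(b,e)=ray("scene",pa),ray("side",pb)
    t=np.linalg.lstsq(np.c_[d,-e],b-a,rcond=None)[0];P,Q=a+d*t[0],b+e*t[1];return (P+Q)/2,np.linalg.norm(P-Q)
def quat():
    q=monitor.sense()["ee_rot"];return R.from_quat([q[1],q[2],q[3],q[0]])
def wristray(p,tp,rot):
    c=vision.calibration("wrist");K=np.array(c["camera_matrix"]);M=np.array(c["mount"])
    u=(p[0]-K[0,2])/K[0,0];v=(p[1]-K[1,2])/K[1,1];r=np.hypot(u,v)
    d=np.array([np.sin(r)*u/r,np.sin(r)*v/r,np.cos(r)])
    return tp+rot.apply(M[:3,3]),rot.apply(M[:3,:3]@d)
def wproj(X,tp,rot):
    c=vision.calibration("wrist");K=np.array(c["camera_matrix"]);M=np.array(c["mount"])
    q=M[:3,:3].T@(rot.inv().apply(np.array(X)-tp)-M[:3,3]);r=np.hypot(q[0],q[1]);t=np.arctan2(r,q[2])
    return np.array([K[0,2]+K[0,0]*t*q[0]/r,K[1,2]+K[0,0]*t*q[1]/r])
def won(p,z,tp,rot):
    o,d=wristray(p,tp,rot);return o+d*(z-o[2])/d[2]
def move(target,rot):
    "tool shift mm and rotvec to reach target TCP/rot"
    s=monitor.sense();q=quat();print("shift",q.inv().apply(np.array(target)-s["tool_pos"])*1000,"rv",(q.inv()*rot).as_rotvec())
E
python3 - <<'E'
import cv2
a=cv2.imread("pics/scene0.png")[150:340,150:430];cv2.imwrite("pics/c1.png",cv2.resize(a,None,fx=2.85,fy=2.85,interpolation=cv2.INTER_CUBIC))
from h import *
for n,p,z in [("block","383 297",.036),("foot","330 275",0),("head","250 205",.046),("stand","200 187",.024),("pen","350 240",0.005)]:
    p=[float(x) for x in p.split()];print(n,onz("scene",p,z))
E
```

```text
block [ 0.4749 -0.1935  0.036 ]
foot [ 0.4728 -0.0634  0.    ]
head [0.5002 0.1949 0.046 ]
stand [0.4831 0.3533 0.024 ]
pen [ 0.5834 -0.0527  0.005 ]
```

View pics/c1.png

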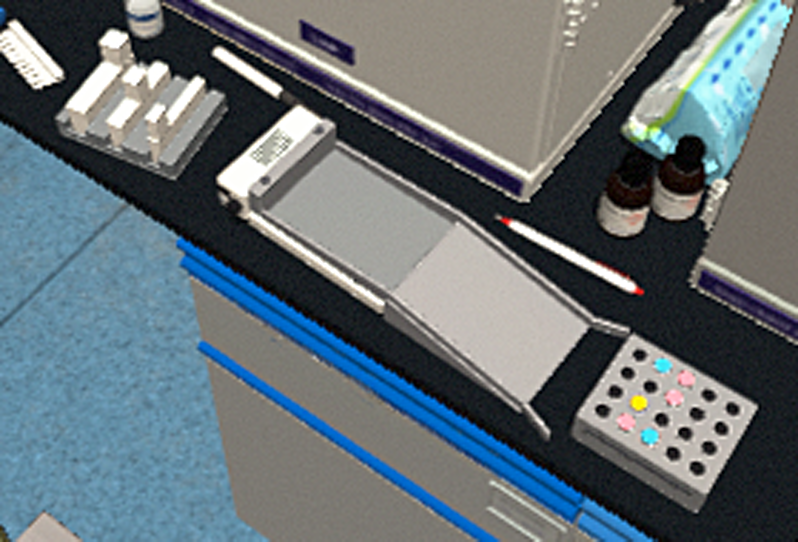

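The crop shows the lip from (459,222) to (392,290), the ramp foot from (588,325) to (523,404), and the block's top corners at about (633,335), (757,406), (697,492) and (573,418). In the stand the left packer has its tab at the back, the middle one has it centred and the right one at the front.

```bash
python3 - <<'E'
from h import *
def c(x,y,z): return onz("scene",(150+x/2.85-.3,150+y/2.85-.3),z)
L=dict(lipF=c(459,222,.031),lipN=c(392,290,.031),footF=c(588,325,0),footN=c(523,404,0),
 b1=c(633,335,.036),b2=c(757,406,.036),b3=c(697,492,.036),b4=c(573,418,.036),
 s1=c(57,125,.024),s2=c(178,177,.024),s3=c(228,100,.024))
for k,v in L.items():print(k,v)
d=lambda a,b:np.linalg.norm(L[a]-L[b])*1000
print(d('lipF','lipN'),d('footF','footN'),d('b1','b2'),d('b2','b3'),d('b3','b4'),d('b4','b1'),d('s1','s2'),d('s2','s3'))
lm=(L['lipF']+L['lipN'])/2;fm=(L['footF']+L['footN'])/2;v=lm-fm;print("lip",lm,"foot",fm,np.linalg.norm(v[:2]),"yaw y-axis deg",np.degrees(np.arctan2(v[1],v[0])))
w=L['lipF']-L['lipN'];print("x axis",np.degrees(np.arctan2(w[1],w[0])),)
w=L['footF']-L['footN'];print(np.degrees(np.arctan2(w[1],w[0])))
bc=sum(L[f'b{i}'] for i in(1,2,3,4))/4;print("block",bc)
for a,b in(('b2','b1'),('b3','b4'),('b4','b1'),('b3','b2')):
  w=L[b]-L[a];print(a,b,np.degrees(np.arctan2(w[1],w[0])))
E
```

```text
lipF [0.5412 0.0377 0.031 ]
lipN [0.4504 0.0445 0.031 ]
footF [ 0.5356 -0.0976  0.    ]
footN [ 0.4406 -0.0919  0.    ]
b1 [ 0.5268 -0.1381  0.036 ]
b2 [ 0.5271 -0.2453  0.036 ]
b3 [ 0.4365 -0.2396  0.036 ]
b4 [ 0.4348 -0.136   0.036 ]
s1 [0.4188 0.4026 0.024 ]
s2 [0.4389 0.2711 0.024 ]
s3 [0.536 0.294 0.024]
91.0055069844056 95.14964015880389 107.18855382106318 90.7400161296766 103.61748233580172 91.96994288195444 132.98369970371212 99.69770535205775
lip [0.4958 0.0411 0.031 ] foot [ 0.4881 -0.0947  0.    ] 0.13606846161317832 yaw y-axis deg 86.75695003841003
x axis -4.276848749341763
-3.444562986510545
block [ 0.4813 -0.1897  0.036 ]
b2 b1 90.17161873076837
b3 b4 90.94391173841747
b4 b1 -1.3349690671047398
b3 b2 -3.618795890640869
```

{"fn": "step_arm", "kwargs": {
  "moves": [
    [[-358,-219,-22,0,0,1.37,0.2],[-358,-219,-22,0,0,1.37,0.2],[-358,-219,-22,0,0,1.37,0.2],[-358,-219,-22,0,0,1.37,0.2],[-358,-219,-22,0,0,1.37,0.2],[-358,-219,-22,0,0,1.37,0.2],[-358,-219,-22,0,0,1.37,0.2],[-358,-219,-22,0,0,1.37,0.2],[-358,-219,-22,0,0,1.37,0.2],[-358,-219,-22,0,0,1.37,0.2],[-358,-219,-22,0,0,1.37,0.2],[-358,-219,-22,0,0,1.37,0.2]]
  ]
}}

```text
clock: 1.35
tool_pos: [0.4486, 0.3023, 0.2604]
ee_rot: [-0.001, 0.726, 0.688, -0.0]
wrist_force: [0.1, -0.3, 0.1]
gripper_width: 0.601
grasp_force: 0.0
```

```bash
python3 - <<'E'
from h import *
s=monitor.sense();cv2.imwrite("pics/w1.png",vision.camera("wrist"))
np.savez("w1.npz",t=s["tool_pos"],q=quat().as_quat());print(s)
print(quat().as_matrix())
cv2.imwrite("pics/w1b.png",cv2.resize(cv2.imread("pics/w1.png"),None,fx=1.42,fy=1.42,interpolation=cv2.INTER_CUBIC))
E
```

```text
{'clock': 1.35, 'qpos': array([-0.7767,  0.5534,  0.1608,  1.8048, -0.1206,  0.7936, -0.6083]), 'qvel': array([-0.0064,  0.0001,  0.0004, -0.0013,  0.0017, -0.0004, -0.0033]), 'effort': array([  0.7771, -44.5397,   3.0303, -14.0725,  -0.0086,  -0.0333,
        -0.0056]), 'tool_pos': array([0.4486, 0.3023, 0.2604]), 'ee_rot': array([-0.0008,  0.7258,  0.6879, -0.0003]), 'wrist_force': array([ 0.0885, -0.2763,  0.1341]), 'wrist_torque': array([-0.0882,  0.117 , -0.0347]), 'grasp_force': 0.0, 'gripper_width': 0.6009082630500121}
[[ 0.0537  0.9986 -0.0014]
 [ 0.9986 -0.0536  0.0008]
 [ 0.0007 -0.0014 -1.    ]]
```

View pics/w1b.png

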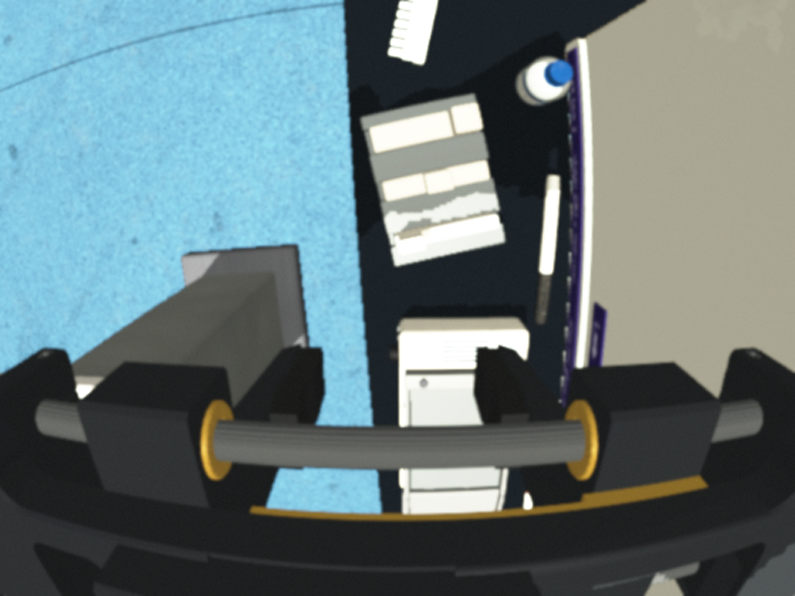

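The wrist view (×1.42) shows the stand with corners (361,118), (475,94), (505,240) and (395,265). The thick packer is at the far end, the thin one at the end nearest the shaker. The shaker head's back edge runs from (399,322) to (527,319).

```bash
python3 - <<'E'
from h import *
d=np.load("w1.npz");t=d["t"];q=R.from_quat(d["q"])
f=lambda x,y,z:won((x/1.42,y/1.42),z,t,q)
P=[f(361,118,.024),f(475,94,.024),f(505,240,.024),f(395,265,.024)]
for p in P:print(p)
print([np.linalg.norm(P[i]-P[i-1])*1e3 for i in range(4)],"centre",sum(P)/4)
a=lambda u,v:np.degrees(np.arctan2((v-u)[1],(v-u)[0]))
print(a(P[0],P[1]),a(P[3],P[2]),a(P[3],P[0])-90,a(P[2],P[1])-90)
h1,h2=f(399,322,.046),f(527,319,.046);print("head",h1,h2,a(h1,h2),"mid",(h1+h2)/2)
# tab tops z .068, mid & thick & thin
for n,x,y in(("thick",466,118),("mid",440,182),("thin",412,238)):print(n,f(x,y,.068))
move((0.465,-0.285,0.19),q)
E
```

```text
[0.4242 0.4123 0.024 ]
[0.5185 0.4286 0.024 ]
[0.54   0.3046 0.024 ]
[0.4452 0.2874 0.024 ]
[np.float64(126.66190626414381), np.float64(95.66376518686113), np.float64(125.8486156048213), np.float64(96.43652928253287)] centre [0.482  0.3582 0.024 ]
9.834199656328341 10.316202869266345 9.509469176149565 9.857639263446842
head [0.4462 0.2438 0.046 ] [0.5549 0.24   0.046 ] -1.9993875836080863 mid [0.5006 0.2419 0.046 ]
thick [0.5034 0.4043 0.068 ]
mid [0.4822 0.3577 0.068 ]
thin [0.4598 0.3171 0.068 ]
shift [-585.6362   47.9238   69.9604] rv [0. 0. 0.]
```

{"fn": "step_arm", "kwargs": {
  "moves": [
    [[-585,65,70,0,0,0,0.2],[-585,65,70,0,0,0,0.2],[-585,65,70,0,0,0,0.2],[-585,65,70,0,0,0,0.2],[-585,65,70,0,0,0,0.2],[-585,65,70,0,0,0,0.2],[-585,65,70,0,0,0,0.2],[-585,65,70,0,0,0,0.2],[-585,65,70,0,0,0,0.2],[-585,65,70,0,0,0,0.2],[-585,65,70,0,0,0,0.2],[-585,65,70,0,0,0,0.2]]
  ]
}}

```text
clock: 2.6
tool_pos: [0.4811, -0.2888, 0.1904]
ee_rot: [0.0, 0.727, 0.687, 0.0]
wrist_force: [-0.2, -0.7, -0.5]
gripper_width: 0.6
grasp_force: 0.0
```

```bash
cat >> h.py <<'E'
def snap(n):
    s=monitor.sense();im=vision.camera("wrist");cv2.imwrite(f"pics/{n}.png",im)
    np.savez(f"{n}.npz",t=s["tool_pos"],q=quat().as_quat());print(s["tool_pos"],s["gripper_width"],s["qpos"])
    cv2.imwrite(f"pics/{n}b.png",cv2.resize(im,None,fx=1.42,fy=1.42,interpolation=cv2.INTER_CUBIC))
def load(n):
    d=np.load(n+".npz");t=d["t"];q=R.from_quat(d["q"]);return t,q,lambda x,y,z:won((x/1.42,y/1.42),z,t,q)
ang=lambda u,v:np.degrees(np.arctan2((v-u)[1],(v-u)[0]))
E
python3 -c "
from h import *
snap('w2')"
```

```text
[ 0.4811 -0.2888  0.1904] 0.6003320422455911 [ 0.436   0.6681  0.0379  1.8189 -0.0395  0.655   0.4404]
```

View pics/w2b.png

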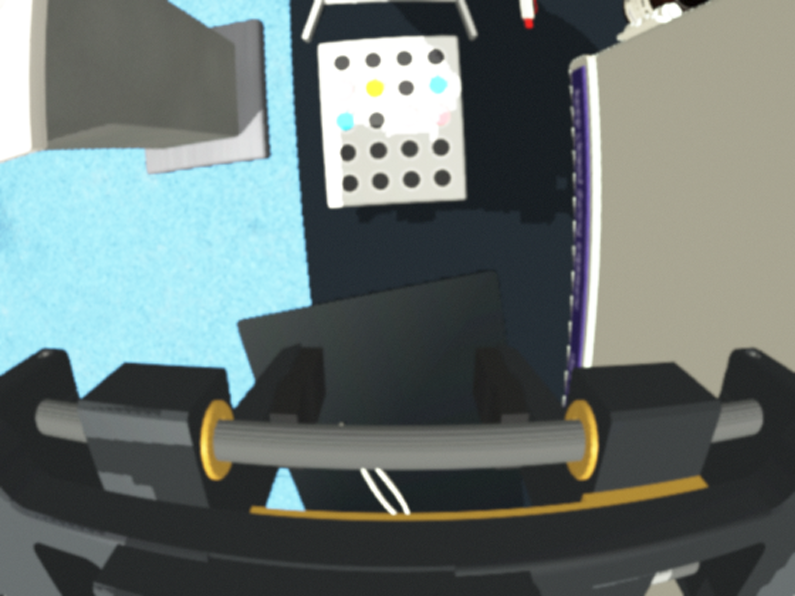

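The block's top corners are (318,43), (458,37), (466,199) and (329,208); the rail mouth ends are at about (306,38) and (474,37). The mat, with tweezers on it, lies behind.

```bash
python3 - <<'E'
from h import *
t,q,f=load("w2")
P=[f(318,43,.036),f(458,37,.036),f(466,199,.036),f(329,208,.036)]
for p in P:print(p)
print([np.linalg.norm(P[i]-P[i-1])*1e3 for i in range(4)],"centre",sum(P)/4)
print(ang(P[0],P[1]),ang(P[3],P[2]),ang(P[3],P[0])-90,ang(P[2],P[1])-90)
a,b=f(306,38,.01),f(474,37,.01);print("mouth",a,b,(a+b)/2,np.linalg.norm(a-b))
print(ang(f(333,0,.014),f(463,0,.014)))
E
```

```text
[ 0.4401 -0.1349  0.036 ]
[ 0.5303 -0.1373  0.036 ]
[ 0.529  -0.2452  0.036 ]
[ 0.4393 -0.2452  0.036 ]
[np.float64(110.33706635434594), np.float64(90.2579596269643), np.float64(107.88945746972529), np.float64(89.69879372643241)] centre [ 0.4847 -0.1907  0.036 ]
-1.549098902023644 0.008169737271123072 -0.4078418389923115 -0.6965409833228335
mouth [ 0.4277 -0.1228  0.01  ] [ 0.5455 -0.1306  0.01  ] [ 0.4866 -0.1267  0.01  ] 0.11804656956253229
-3.745818431081734
```

{"fn": "step_arm", "kwargs": {
  "moves": [
    [[0,-4,182,0,0,0.006,-0.1],[0,-4,182,0,0,0.006,-0.1],[0,-4,182,0,0,0.006,-0.1],[0,-4,182,0,0,0.006,-0.1],[15,-4,182,0,0,0.006,-0.1],[27,-4,182,0,0,0.006,-0.1],[35,-4,182,0,0,0.006,-0.1],[43,-4,182,0,0,0.006,-0.1],[51,-4,182,0,0,0.006,-0.1],[59,-4,182,0,0,0.006,-0.1],[67,-4,182,0,0,0.006,-0.1],[67,-4,182,0,0,0.006,-0.1]]
  ]
}}

```text
clock: 3.85
tool_pos: [0.4813, -0.2211, 0.0103]
ee_rot: [0.002, 0.73, 0.684, -0.0]
wrist_force: [-0.2, -3.3, 2.2]
gripper_width: 0.451
grasp_force: 1.9
```

```bash
python3 - <<'E'
from h import *
s=monitor.sense();print(s["tool_pos"],s["wrist_force"],quat().as_euler("zyx",degrees=True))
cv2.imwrite("pics/s2.png",vision.camera("scene"))
snap('w3')
a=cv2.imread("pics/s2.png")[170:350,230:430]
b=cv2.imread("pics/w3.png")
cv2.imwrite("pics/c2.png",np.hstack([cv2.resize(a,(460,414),interpolation=cv2.INTER_CUBIC),b[:414,110:450]]))
E
```

```text
[ 0.4813 -0.2211  0.0103] [-0.2272 -3.3349  2.1627] [-86.2657   0.1228 179.8517]
[ 0.4813 -0.2211  0.0101] 0.44844286086821633 [ 0.3286  0.952   0.0236  1.9924 -0.092   0.1954  0.3673]
```

View pics/c2.png

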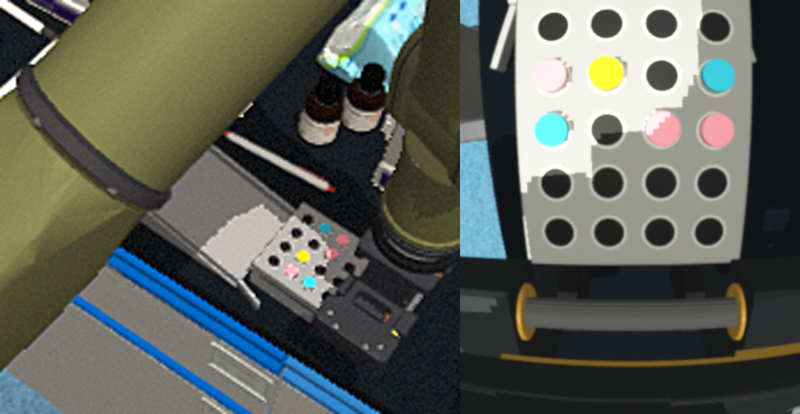

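{"fn": "step_arm", "kwargs": {
  "moves": [
    [[8,0,0,0,0,0,-0.1],[18,0,0,0,0,0,-0.1],[28,0,0,0,0,0,-0.1],[38,0,0,0,0,0,-0.1],[48,0,0,0,0,0,-0.1],[58,0,0,0,0,0,-0.1],[68,0,0,0,0,0,-0.1],[78,0,0,0,0,0,-0.1],[88,0,0,0,0,0,-0.1],[98,0,0,0,0,0,-0.1],[108,0,-2,0,0,0,-0.1],[112,0,-3,0,0,0,-0.1]]
  ]
}}

```text
clock: 5.15
tool_pos: [0.4862, -0.1083, 0.0117]
ee_rot: [-0.001, 0.73, 0.684, -0.001]
wrist_force: [-2.5, -4.6, -2.4]
gripper_width: 0.452
grasp_force: 2.7
```

{"fn": "step_arm", "kwargs": {
  "moves": [
    [[6,0,-2,0,0,0,-0.1],[13,0,-3,0,0,0,-0.1],[20,0,-5,0,0,0,-0.1],[27,0,-6,0,0,0,-0.1],[34,0,-8,0,0,0,-0.1],[41,0,-9,0,0,0,-0.1],[48,0,-11,0,0,0,-0.1],[55,0,-12,0,0,0,-0.1],[62,0,-14,0,0,0,-0.1],[67,0,-15,0,0,0,-0.1],[72,0,-16,0,0,0,-0.1],[74,0,-17,0,0,0,-0.1]]
  ]
}}

```text
clock: 6.35
tool_pos: [0.4902, -0.0369, 0.029]
ee_rot: [-0.0, 0.73, 0.683, -0.002]
wrist_force: [-4.8, -9.5, 2.3]
gripper_width: 0.452
grasp_force: 4.9
```

```bash
python3 - <<'E'
from h import *
s=monitor.sense();print(s["tool_pos"],s["wrist_force"],quat().as_euler("zyx",degrees=True))
snap('w4')
cv2.imwrite("pics/sd4.png",vision.camera("side"))
b=cv2.imread("pics/w4.png");c=cv2.resize(cv2.imread("pics/sd4.png")[130:250,250:370],(414,414),interpolation=cv2.INTER_CUBIC)
cv2.imwrite("pics/c4.png",np.hstack([b[:414,100:460],c]))
E
```

```text
[ 0.4902 -0.0369  0.029 ] [-4.793  -9.4816  2.2922] [-86.1488  -0.2275 179.8405]
[ 0.4902 -0.0369  0.029 ] 0.4521730806508752 [-0.0505  0.9043  0.0497  2.0994 -0.2505  0.147   0.161 ]
```

View pics/c4.png

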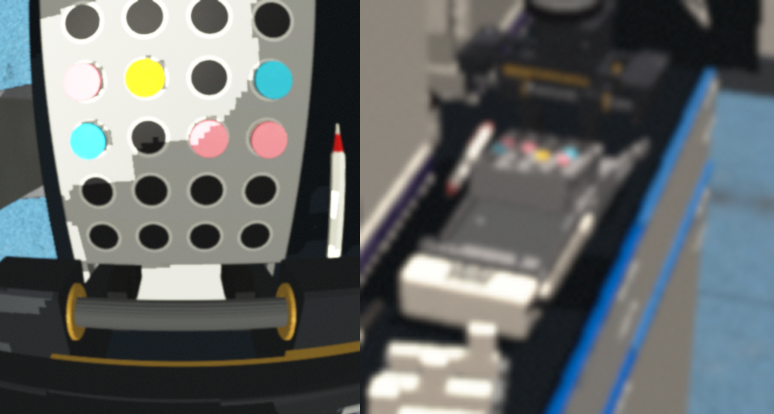

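{"fn": "step_arm", "kwargs": {
  "moves": [
    [[5,-0.5,-2,0,0,0,-0.1],[9,-0.5,-2,0,0,0,-0.1],[13,-0.5,-3,0,0,0,-0.1],[17,-0.5,-4,0,0,0,-0.1],[21,-0.5,-5,0,0,0,-0.1],[25,-0.5,-6,0,0,0,-0.1],[30,-0.5,-6,0,0,0,-0.1],[35,-0.5,-6,0,0,0,-0.1],[40,-0.5,-7,0,0,0,-0.1],[45,-0.5,-7,0,0,0,-0.1],[50,-0.5,-7,0,0,0,-0.1],[50,-0.5,-7,0,0,0,-0.1]]
  ]
}}

```text
clock: 7.65
tool_pos: [0.4956, 0.017, 0.0356]
ee_rot: [-0.0, 0.729, 0.684, 0.0]
wrist_force: [0.2, -0.6, -0.5]
gripper_width: 0.448
grasp_force: 0.0
```

```bash
python3 - <<'E'
from h import *
s=monitor.sense();print(s["wrist_force"]);snap('w5')
cv2.imwrite("pics/s5.png",vision.camera("scene"));cv2.imwrite("pics/sd5.png",vision.camera("side"))
E
```

```text
[ 0.1521 -0.6408 -0.5184]
[0.4956 0.017  0.0356] 0.4479483826359817 [-0.1626  0.8923  0.0599  2.0905 -0.2934  0.1664  0.1015]
```

{"fn": "step_arm", "kwargs": {
  "moves": [
    [[2,0,0,0,0,0,-0.1],[4,0,0,0,0,0,-0.1],[6,0,0,0,0,0,-0.1],[7,0,0,0,0,0,-0.1],[7,0,0,0,0,0,-0.1]]
  ]
}}

```text
clock: 8.3
tool_pos: [0.4958, 0.0223, 0.0356]
ee_rot: [-0.0, 0.73, 0.684, -0.0]
wrist_force: [0.1, -2.8, -1.9]
gripper_width: 0.446
grasp_force: 1.1
```

```bash
python3 - <<'E'
from h import *
s=monitor.sense();print(s["wrist_force"]);snap('w6')
im=cv2.imread("pics/w6.png")
for c in(255,285): print(c,[int(v) for v in im[225:290:2,c].mean(1)])
E
```

```text
[ 0.1496 -2.7649 -1.8537]
[0.4958 0.0223 0.0356] 0.44610655149845513 [-0.1762  0.8928  0.0634  2.0889 -0.2988  0.1684  0.0934]
255 [37, 33, 36, 34, 33, 32, 33, 41, 87, 157, 175, 153, 145, 143, 144, 144, 145, 145, 145, 144, 138, 129, 136, 136, 137, 159, 222, 229, 229, 229, 229, 228, 228]
285 [38, 34, 35, 35, 34, 34, 33, 38, 76, 148, 177, 155, 145, 144, 145, 145, 144, 144, 144, 144, 142, 194, 229, 229, 229, 229, 229, 229, 228, 228, 229, 229, 229]
```

{"fn": "step_arm", "kwargs": {
  "moves": [
    [[2,0,0,0,0,0,-0.1],[3,0,0,0,0,0,-0.1],[4,0,0,0,0,0,-0.1],[5,0,0,0,0,0,-0.1],[6,0,0,0,0,0,-0.1],[6,0,0,0,0,0,-0.1]]
  ]
}}

```text
clock: 8.95
tool_pos: [0.4963, 0.0285, 0.0357]
ee_rot: [-0.0, 0.73, 0.684, 0.0]
wrist_force: [-0.9, -2.6, -1.2]
gripper_width: 0.449
grasp_force: 1.1
```

```bash
python3 - <<'E'
from h import *
s=monitor.sense();print(s["wrist_force"]);snap('w7')
im=cv2.imread("pics/w7.png")
for c in(255,285): print(c,[int(v) for v in im[225:290:2,c].mean(1)])
E
```

```text
[-0.863  -2.6315 -1.1919]
[0.4963 0.0285 0.0357] 0.4489052167021933 [-0.1892  0.893   0.0648  2.0869 -0.3036  0.1705  0.0863]
255 [39, 33, 33, 33, 34, 32, 33, 40, 87, 158, 173, 153, 146, 144, 144, 144, 145, 144, 144, 140, 136, 134, 136, 138, 136, 136, 162, 222, 229, 229, 229, 229, 230]
285 [39, 35, 34, 35, 33, 33, 34, 37, 75, 149, 176, 153, 145, 144, 144, 144, 145, 145, 145, 144, 140, 211, 229, 230, 229, 229, 230, 230, 228, 229, 230, 228, 228]
```

{"fn": "step_arm", "kwargs": {
  "moves": [
    [[1,0,0,0,0,0,-0.1],[2,0,0,0,0,0,-0.1],[3,0,0,0,0,0,-0.1],[3,0,0,0,0,0,-0.1]]
  ]
}}

```text
clock: 9.4
tool_pos: [0.4968, 0.0324, 0.0358]
ee_rot: [-0.0, 0.729, 0.684, 0.001]
wrist_force: [-0.2, -0.6, 0.0]
gripper_width: 0.455
grasp_force: 0.0
```

```bash
python3 - <<'E'
from h import *
s=monitor.sense();print(s["wrist_force"]);snap('w8')
im=cv2.imread("pics/w8.png")
for c in(255,285): print(c,[int(v) for v in im[225:290:2,c].mean(1)])
E
```

```text
[-0.2299 -0.5775  0.0063]
[0.4968 0.0324 0.0358] 0.454950038515404 [-0.196   0.893   0.0646  2.0853 -0.3064  0.1716  0.0828]
255 [33, 34, 32, 31, 29, 32, 32, 32, 62, 143, 170, 150, 143, 144, 143, 142, 142, 143, 141, 133, 132, 136, 137, 137, 137, 136, 139, 201, 228, 229, 230, 229, 228]
285 [44, 34, 33, 32, 34, 43, 76, 143, 176, 163, 146, 145, 144, 144, 145, 143, 142, 143, 142, 134, 139, 213, 229, 229, 229, 229, 229, 230, 229, 229, 229, 230, 229]
```

{"fn": "step_arm", "kwargs": {
  "moves": [
    [[-8,0,0,0,0,0,-0.1],[-15,0,-30,0,0,0,-0.1],[-15,0,-80,0,0,0,-0.1],[-15,0,-130,0,0,0,-0.1],[-15,0,-170,0,0,0,-0.1],[-15,0,-170,0,0,0,-0.1],[-15,0,-170,0,0,0,-0.1]]
  ]
}}

```text
clock: 10.15
tool_pos: [0.4958, 0.0163, 0.2063]
ee_rot: [0.0, 0.73, 0.684, 0.001]
wrist_force: [-0.2, 0.4, -0.3]
gripper_width: 0.447
grasp_force: 0.0
```

```bash
python3 - <<'E'
from h import *
snap('w9')
cv2.imwrite("pics/s9.png",vision.camera("scene"));cv2.imwrite("pics/sd9.png",vision.camera("side"))
a=cv2.resize(cv2.imread("pics/w9.png")[0:290,140:420],None,fx=1.7,fy=1.7,interpolation=cv2.INTER_CUBIC)
b=cv2.resize(cv2.imread("pics/sd9.png")[150:260,250:340],(320,391),interpolation=cv2.INTER_CUBIC)
b=np.vstack([b,np.zeros((a.shape[0]-391,320,3),np.uint8)]);cv2.imwrite("pics/c9.png",np.hstack([a,b]))
E
```

```text
[0.4958 0.0163 0.2063] 0.44697249146608653 [-0.2684  0.5841  0.2264  1.9984 -0.2284  0.581   0.0484]
```

View pics/c9.png

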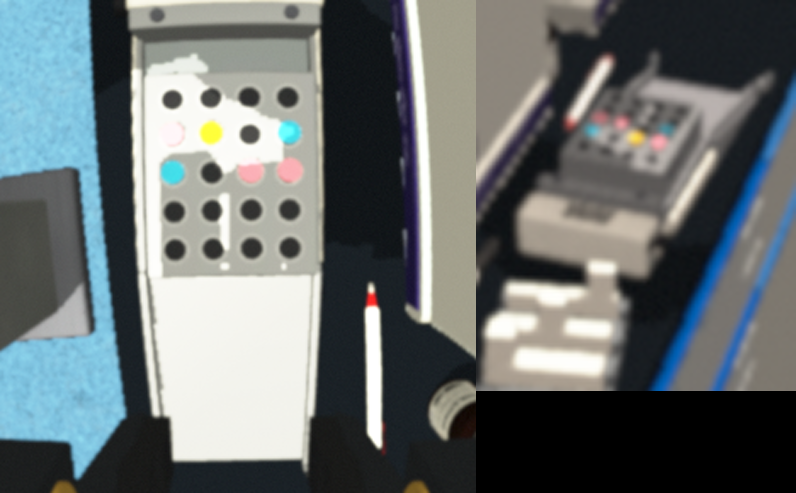

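The block lies flat between the rails: top rear edge (163,275)–(312,273), front edge (147,75)–(310,75), stop's lower top edge at about y 32, ramp foot (173,461)–(301,459).

```bash
python3 - <<'E'
from h import *
t,q,_=load("w9");g=lambda x,y,z:won((140+x/1.7-.2,y/1.7-.2),z,t,q)
r1,r2,f1,f2=g(163,275,.06),g(312,273,.06),g(147,75,.06),g(310,75,.06)
print(r1,r2,f1,f2);print("ctr",(r1+r2+f1+f2)/4,"len",np.linalg.norm((r1+r2-f1-f2)/2),"w",np.linalg.norm(r1-r2),np.linalg.norm(f1-f2),ang(r1,r2),ang(f1,f2))
print("foot",(g(173,461,0)+g(301,459,0))/2,ang(g(173,461,0),g(301,459,0)))
im=cv2.imread("pics/w9.png").astype(int)
print("left rail",ang(g(150,275,.04),g(133,75,.04)))
for c in (225,240,290,305): print(c,[int(v) for v in im[10:60,c].mean(1)])
for c in (230,250,270,300):
  print(c,[int(v) for v in im[150:170,c].mean(1)])
E
```

```text
[0.4572 0.0476 0.06  ] [0.537  0.0435 0.06  ] [0.4567 0.1561 0.06  ] [0.5418 0.15   0.06  ]
ctr [0.4982 0.0993 0.06  ] len 0.10750427710509407 w 0.07985838729453519 0.08535771154427929 -2.9345415819202056 -4.086879469789855
foot [ 0.4872 -0.0959  0.    ] -2.634108589264404
left rail 90.47857835505262
225 [170, 170, 171, 170, 167, 153, 122, 92, 79, 76, 78, 77, 77, 80, 87, 106, 122, 128, 130, 128, 126, 125, 126, 124, 123, 125, 126, 126, 126, 131, 139, 145, 143, 150, 172, 200, 218, 222, 222, 222, 223, 223, 221, 223, 224, 224, 225, 225, 226, 225]
240 [171, 171, 172, 170, 152, 120, 92, 80, 77, 74, 77, 76, 78, 88, 113, 137, 147, 149, 148, 150, 149, 149, 148, 150, 151, 156, 186, 224, 234, 236, 236, 234, 228, 223, 237, 244, 246, 246, 246, 247, 249, 248, 224, 140, 83, 72, 69, 70, 72, 71]
290 [173, 172, 161, 135, 102, 82, 78, 77, 75, 76, 76, 80, 98, 128, 144, 150, 151, 150, 151, 150, 151, 150, 151, 149, 151, 151, 150, 150, 151, 152, 149, 152, 160, 172, 176, 175, 176, 175, 176, 180, 183, 172, 136, 91, 59, 49, 48, 50, 49, 51]
305 [173, 173, 163, 138, 102, 81, 76, 76, 78, 76, 76, 80, 100, 132, 148, 150, 150, 150, 150, 150, 149, 150, 150, 151, 152, 150, 150, 151, 150, 153, 150, 150, 158, 169, 175, 175, 175, 175, 177, 181, 184, 170, 129, 84, 59, 48, 49, 47, 49, 55]
230 [253, 252, 253, 253, 253, 253, 253, 253, 253, 253, 253, 252, 249, 243, 243, 245, 244, 241, 238, 238]
250 [185, 181, 176, 175, 174, 173, 173, 173, 173, 171, 171, 172, 189, 225, 241, 245, 246, 245, 245, 245]
270 [130, 162, 181, 186, 202, 229, 238, 234, 210, 183, 172, 170, 203, 239, 245, 244, 244, 244, 244, 244]
300 [178, 177, 176, 176, 177, 176, 176, 175, 176, 175, 173, 178, 208, 236, 242, 243, 243, 243, 243, 243]
```

```bash
python3 - <<'E'
from h import *
t,q,_=load("w9");g=lambda x,y,z:won((x,y),z,t,q)
im=cv2.imread("pics/w9.png");gr=im.astype(int).mean(2)
for c in(280,290,300,310):
  a=gr[:,c]
  def cross(lo,hi,v,):
    s=np.sign(a[lo:hi]-v);i=lo+np.where(np.diff(s)!=0)[0][0];return i+(v-a[i])/(a[i+1]-a[i])
  e=[cross(10,18,122),cross(18,26,113),cross(38,46,163)]
  print(c,e,g(c,e[0],.055),g(c,e[1],.024),g(c,e[2]-0,.06))
# front edge of block top vs 163? floor150->top175 transition
  b=cross(38,46,163);f=[cross(28,45,163)];print("  floor->top",f,g(c,f[0],.06), "rear",[ (r,g(c,r,.06)) for r in [150+np.argmax(np.diff(a[150:172]))+.5]])
# lateral edges at row 60 and 140
for r in(60,100,140):print(r,[int(v) for v in gr[r,212:240]],"|",[int(v) for v in gr[r,312:336]])
E
```

```text
280 [np.float64(13.52), np.float64(22.651685393258425), np.float64(42.333333333333336)] [0.5064 0.1825 0.055 ] [0.5063 0.1824 0.024 ] [0.5045 0.1531 0.06  ]
  floor->top [np.float64(42.333333333333336)] [0.5045 0.1531 0.06  ] rear [(np.float64(162.5), array([0.4975, 0.0439, 0.06  ]))]
290 [np.float64(13.39795918367347), np.float64(22.5), np.float64(42.21621621621622)] [0.5155 0.1821 0.055 ] [0.5163 0.182  0.024 ] [0.5134 0.1527 0.06  ]
  floor->top [np.float64(42.21621621621622)] [0.5134 0.1527 0.06  ] rear [(np.float64(151.5), array([0.5071, 0.0533, 0.06  ]))]
300 [np.float64(13.435643564356436), np.float64(22.34375), np.float64(42.41463414634146)] [0.5245 0.1816 0.055 ] [0.5263 0.1816 0.024 ] [0.5222 0.1521 0.06  ]
  floor->top [np.float64(42.41463414634146)] [0.5222 0.1521 0.06  ] rear [(np.float64(161.5), array([0.5156, 0.0437, 0.06  ]))]
310 [np.float64(10.324324324324325), np.float64(22.488636363636363), np.float64(42.5)] [0.5339 0.1845 0.055 ] [0.5363 0.1811 0.024 ] [0.5311 0.1516 0.06  ]
  floor->top [np.float64(42.5)] [0.5311 0.1516 0.06  ] rear [(np.float64(151.5), array([0.5252, 0.0523, 0.06  ]))]
60 [31, 32, 36, 35, 61, 150, 235, 250, 247, 239, 225, 180, 172, 224, 244, 247, 247, 247, 247, 247, 249, 250, 245, 195, 110, 75, 71, 73] | [51, 70, 110, 157, 180, 183, 179, 177, 177, 176, 176, 177, 169, 162, 172, 188, 170, 112, 49, 23, 22, 24, 21, 19]
100 [32, 32, 32, 32, 35, 71, 169, 238, 246, 246, 239, 216, 171, 200, 240, 249, 250, 250, 250, 250, 247, 232, 199, 179, 173, 171, 172, 172] | [202, 202, 203, 202, 203, 203, 194, 182, 177, 176, 175, 176, 173, 167, 160, 177, 189, 145, 69, 29, 20, 22, 18, 23]
140 [32, 32, 32, 34, 32, 33, 42, 95, 183, 236, 245, 243, 226, 187, 212, 244, 251, 252, 252, 252, 252, 248, 229, 191, 176, 181, 184, 181] | [97, 120, 154, 179, 187, 183, 178, 177, 176, 177, 176, 179, 177, 171, 162, 172, 176, 137, 73, 31, 22, 19, 22, 21]
```

```bash
python3 - <<'E'
from h import *
t,q,_=load("w9");g=lambda x,y,z:won((x,y),z,t,q)
gr=cv2.cvtColor(cv2.imread("pics/w9.png"),cv2.COLOR_BGR2GRAY)
for r in(60,140,158):
  row=gr[r].astype(int);l=220+np.argmin(row[220:230]);R_=320+np.argmin(row[320:329]);print(r,l,R_,[np.linalg.norm(g(l,r,z)-g(R_,r,z)) for z in(.055,.06,.067)])
# wells: dark blobs
m=(gr<75).astype(np.uint8);n,_,st,ce=cv2.connectedComponentsWithStats(m[45:160,225:330])
W=[ce[i]+[225,45] for i in range(1,n) if 40<st[i,4]<200]
W.sort(key=lambda w:(round(w[1]/15),w[0]))
for w in W:print(w,g(w[0],w[1],.06))
E
```

```text
60 224 325 [np.float64(0.0913528402436384), np.float64(0.08981710896631367), np.float64(0.08766708517805905)]
140 220 326 [np.float64(0.09748257507222625), np.float64(0.09584379691127018), np.float64(0.09354950748593191)]
158 220 328 [np.float64(0.1002537733630485), np.float64(0.09856840862766815), np.float64(0.09620889799813571)]
[240.8     57.9111] [0.469  0.1415 0.06  ]
[263.9608  56.6078] [0.4895 0.1408 0.06  ]
[286.2927  56.6585] [0.5092 0.1394 0.06  ]
[308.8353  56.6941] [0.5291 0.1384 0.06  ]
[263.8554 101.506 ] [0.4868 0.0999 0.06  ]
[242.1111 124.2778] [0.4659 0.081  0.06  ]
[264.075 123.5  ] [0.4856 0.0802 0.06  ]
[287.3111 123.0333] [0.5063 0.0792 0.06  ]
[309.9444 122.9778] [0.5265 0.0781 0.06  ]
[242.5 146.5] [0.4646 0.0609 0.06  ]
[264.8605 146.093 ] [0.4848 0.0597 0.06  ]
[287.6163 145.6395] [0.5053 0.0588 0.06  ]
[310.1647 145.4588] [0.5256 0.0578 0.06  ]
```

{"fn": "step_arm", "kwargs": {
  "moves": [
    [[0,0,50,0,0,0,-0.1],[0,0,100,0,0,0,-0.1],[0,0,150,0,0,0,-0.1],[0,0,170,0,0,0,-0.1],[8,0,170,0,0,0,-0.1],[14,0,170,0,0,0,-0.1],[16,0,170,0,0,0,-0.1],[17,0,170,0,0,0,-0.1],[18,0,170,0,0,0,-0.1],[18,0,170,0,0,0,-0.1]]
  ]
}}

```text
clock: 11.3
tool_pos: [0.4972, 0.0342, 0.0365]
ee_rot: [0.001, 0.73, 0.684, 0.001]
wrist_force: [-0.1, -0.2, 0.7]
gripper_width: 0.452
grasp_force: 0.2
```

```bash
cat >> h.py <<'E'
def wells(n,z=.06):
    t,q,_=load(n);gr=cv2.cvtColor(cv2.imread(f"pics/{n}.png"),cv2.COLOR_BGR2GRAY)
    m=(gr[:300,170:400]<75).astype(np.uint8);k,_,st,ce=cv2.connectedComponentsWithStats(m)
    for i in range(1,k):
        if 40<st[i,4]<1500 and .6<st[i,2]/st[i,3]<1.6:
            w=ce[i]+[170,0];print(w,st[i,4],won(w,z,t,q))
E
python3 - <<'E'
from h import *
print(monitor.sense()["wrist_force"]);snap('w10');wells('w10');print();wells('w8')
E
```

```text
[-0.1257 -0.2387  0.6658]
[0.4972 0.0342 0.0365] 0.45194408788821466 [-0.2049  0.8922  0.0718  2.0847 -0.3278  0.1735  0.0984]
[293.8447  22.822 ] 573 [0.5095 0.1402 0.06  ]
[240.0966  24.5941] 611 [0.4895 0.1411 0.06  ]
[347.4888  24.9707] 581 [0.5298 0.139  0.06  ]
[188.5746  29.2949] 590 [0.4695 0.142  0.06  ]
[298.7206  69.1275] 204 [0.5101 0.1219 0.06  ]
[250.0488 137.8537] 41 [0.4903 0.0971 0.06  ]
[244.1683 180.911 ] 618 [0.4866 0.0807 0.06  ]
[295.9492 179.5323] 650 [0.5066 0.0799 0.06  ]
[347.1765 179.1961] 612 [0.5266 0.0789 0.06  ]
[194.3856 184.366 ] 459 [0.4666 0.0808 0.06  ]
[345.1005 227.5814] 547 [0.5256 0.0589 0.06  ]
[197.9772 229.518 ] 527 [0.4655 0.0619 0.06  ]
[246.1784 229.258 ] 566 [0.4855 0.0609 0.06  ]
[295.8958 228.5729] 576 [0.5055 0.0599 0.06  ]

[294.8407  19.4105] 609 [0.5094 0.1395 0.06  ]
[240.8669  21.2821] 631 [0.4893 0.1404 0.06  ]
[348.5613  21.4034] 595 [0.5297 0.1384 0.06  ]
[188.7174  25.8494] 591 [0.4692 0.1413 0.06  ]
[296.2933  70.43  ] 600 [0.5086 0.1194 0.06  ]
[244.4944 179.9648] 625 [0.4864 0.0793 0.06  ]
[297.3405 178.2721] 702 [0.5066 0.0786 0.06  ]
[350.171  178.0363] 661 [0.5272 0.0775 0.06  ]
[192.5794 185.5899] 378 [0.4655 0.0785 0.06  ]
[348.4471 228.758 ] 595 [0.5264 0.0567 0.06  ]
[245.8328 230.3119] 622 [0.485  0.0588 0.06  ]
[297.5048 229.7293] 628 [0.5057 0.0577 0.06  ]
[195.9287 230.6365] 575 [0.4643 0.0597 0.06  ]
```

{"fn": "step_arm", "kwargs": {
  "moves": [
    [[-6,0,-10,0,0,0,-0.1],[-6,0,-60,0,0,0,-0.1],[0,0,-110,0,0,0,-0.1],[50,-10,-130,0,0,-0.15,-0.1],[274,-55,-130,0,0,-1.81,-0.1],[274,-55,-130,0,0,-1.81,-0.1],[274,-55,-130,0,0,-1.81,-0.1],[274,-55,-130,0,0,-1.81,-0.1],[274,-55,-130,0,0,-1.81,-0.1],[274,-55,-130,0,0,-1.81,-0.1],[274,-55,-130,0,0,-1.81,-0.1],[274,-55,-130,0,0,-1.81,-0.1]]
  ]
}}

```text
clock: 12.55
tool_pos: [0.4596, 0.3108, 0.1664]
ee_rot: [0.0, 0.139, 0.99, -0.0]
wrist_force: [-0.7, -0.5, 0.1]
gripper_width: 0.45
grasp_force: 0.0
```

```bash
python3 - <<'E'
from h import *
move((.4597,.3116,.16),R.from_matrix(np.array([[np.cos(a:=np.radians(189.9)),np.sin(a),0],[np.sin(a),-np.cos(a),0],[0,0,-1]])))
E
```

```text
shift [0.1518 0.8013 6.4366] rv [-0.0005  0.0006 -0.4523]
```

{"fn": "step_arm", "kwargs": {
  "moves": [
    [[0,0,6,0,0,-0.452,-0.1],[0,0,6,0,0,-0.452,-0.1],[0,0,6,0,0,-0.452,-0.1],[0,0,6,0,0,-0.452,-0.1],[0,0,6,0,0,-0.452,-0.1]]
  ]
}}

```text
clock: 13.05
tool_pos: [0.4598, 0.3107, 0.1602]
ee_rot: [0.0, -0.081, 0.997, -0.0]
wrist_force: [0.2, 0.8, -0.5]
gripper_width: 0.452
grasp_force: 0.0
```

```bash
python3 - <<'E'
from h import *
snap('w11');t,q,_=load('w11')
print("heading",np.degrees(np.arctan2(*q.as_matrix()[[1,0],0])))
im=cv2.imread("pics/w11.png")
# expected packer top outlines from stand estimate, mark and show
c=np.array([.482,.3582]);a=np.radians(9.9);X=np.array([np.cos(a),np.sin(a)]);Y=np.array([-np.sin(a),np.cos(a)])
for y,th,tx in((-42,10,-30),(0,15,0),(42,20,30)):
  for (sx,sy) in((-1,-1),(-1,1),(1,1),(1,-1)):
    w=c+X*(tx+sx*10)/1e3+Y*(y+sy*th/2)/1e3;p=wproj([*w,.068],t,q);cv2.circle(im,tuple(int(round(v)) for v in p),2,(0,0,255),-1)
    w=c+X*(sx*42)/1e3+Y*(y+sy*th/2)/1e3;p=wproj([*w,.042],t,q);cv2.circle(im,tuple(int(round(v)) for v in p),2,(0,255,0),-1)
cv2.imwrite("pics/w11m.png",cv2.resize(im,None,fx=1.42,fy=1.42,interpolation=cv2.INTER_CUBIC))
E
```

```text
[0.4598 0.3107 0.1602] 0.45186788946154527 [-0.5545  0.7099 -0.2054  1.8543  0.2378  0.6008  0.8243]
heading -170.683754492277
```

View pics/w11m.png

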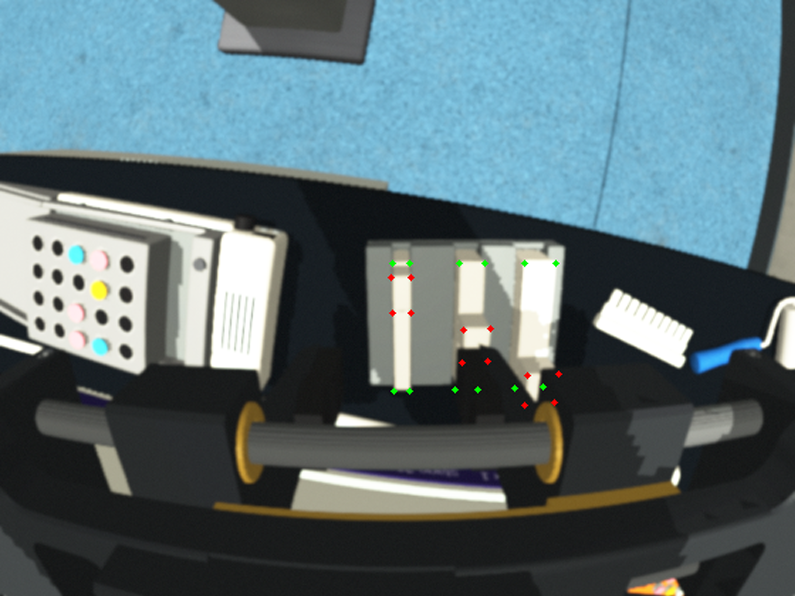

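The predicted outlines (dots) sit right on the thin packer (tab at (401,295), plate end at (401,390)). The mid and thick packers lie about 2 mm to the left of their dots. The block and shaker are on the left.

```bash
cat >> h.py <<'E'
def edges(n,rows,c0,c1,z,thr=None):
    "bright bar between columns c0..c1: midpoints on plane z"
    t,q,_=load(n);gr=cv2.cvtColor(cv2.imread(f"pics/{n}.png"),cv2.COLOR_BGR2GRAY).astype(float);P=[]
    for r in rows:
        g=gr[r,c0:c1];th=thr or (g.max()+np.median(g))/2;i=np.where(g>th)[0];a,b=i[0],i[-1]
        la=a-(g[a]-th)/(g[a]-g[a-1]) if a>0 else a; lb=b+(g[b]-th)/(g[b]-g[b+1]) if b<len(g)-1 else b
        A,B=won((c0+la,r),z,t,q),won((c0+lb,r),z,t,q);P.append((A+B)/2);print(r,c0+la,c0+lb,(A+B)/2,np.linalg.norm(A-B)*1e3)
    return np.array(P)
E
python3 - <<'E'
from h import *
P=edges('w11',range(228,270,5),268,300,.042);print(ang(P[-1],P[0]))
T=edges('w11',range(199,220,4),268,300,.068);print(ang(T[-1],T[0]))
E
```

```text
228 276.82272727272726 288.4114583333333 [0.4853 0.3165 0.042 ] 10.019746156641668
233 276.8529411764706 288.40625 [0.4899 0.3173 0.042 ] 10.042735759728059
238 276.9148936170213 288.3695652173913 [0.4945 0.3181 0.042 ] 10.012351054080492
243 277.0639534883721 288.325 [0.4992 0.3189 0.042 ] 9.899760258179061
248 277.1666666666667 288.3557692307692 [0.5039 0.3197 0.042 ] 9.895125141762533
253 277.23936170212767 288.39150943396226 [0.5087 0.3206 0.042 ] 9.923222055061464
258 277.27659574468083 288.33962264150944 [0.5136 0.3214 0.042 ] 9.906596090723347
263 277.35 288.4519230769231 [0.5185 0.3223 0.042 ] 10.00689030745013
268 277.5833333333333 288.23706896551727 [0.5235 0.3231 0.042 ] 9.66809903835506
-170.16093125945483
199 276.2611111111111 288.8238636363636 [0.4529 0.3109 0.068 ] 9.528692665273775
203 276.26666666666665 288.8809523809524 [0.456  0.3115 0.068 ] 9.600587864586098
207 276.29891304347825 288.9107142857143 [0.4591 0.312  0.068 ] 9.632687143664318
211 276.3697916666667 288.9107142857143 [0.4623 0.3126 0.068 ] 9.61355400035305
215 276.5090909090909 288.93023255813955 [0.4654 0.3132 0.068 ] 9.557634565007122
219 276.6421568627451 288.4095744680851 [0.4687 0.3135 0.068 ] 9.089637244478396
-170.62904788141816
```

{"fn": "step_arm", "kwargs": {
  "moves": [
    [[0,1.4,45,0,0,-0.009,-0.1],[0,1.4,85,0,0,-0.009,-0.1],[0,1.4,105,0,0,-0.009,-0.1],[0,1.4,115,0,0,-0.009,-0.1],[0,1.4,115,0,0,-0.009,-0.1],[0,1.4,115,0,0,-0.009,-1],[0,1.4,115,0,0,-0.009,-1],[0,1.4,115,0,0,-0.009,-1],[0,1.4,115,0,0,-0.009,-1],[0,1.4,115,0,0,-0.009,-1]]
  ],
  "squeeze": 25
}}

```text
clock: 14.1
tool_pos: [0.4598, 0.3129, 0.0455]
ee_rot: [0.001, -0.087, 0.996, 0.0]
wrist_force: [-0.1, -0.1, 5.0]
gripper_width: 0.111
grasp_force: 25.0
```

{"fn": "step_arm", "kwargs": {
  "moves": [
    [[0,0,-8,0,0,0,-1],[0,0,-18,0,0,0,-1],[0,0,-30,0,0,0,-1],[0,0,-60,0,0,0,-1],[0,0,-90,0,0,0,-1],[3,-40,-100,0,0,0.1,-1],[6,-80,-100,0,0,0.2,-1],[10,-115,-100,0,0,0.225,-1],[12,-136,-100,0,0,0.225,-1],[12,-136,-100,0,0,0.225,-1],[12,-136,-100,0,0,0.225,-1]]
  ]
}}

```text
clock: 15.2
tool_pos: [0.4716, 0.1773, 0.1455]
ee_rot: [0.001, 0.025, 1.0, 0.001]
wrist_force: [0.1, 0.3, -0.3]
gripper_width: 0.107
grasp_force: 25.0
```

```bash
python3 - <<'E'
from h import *
snap('w12');t,q,_=load('w12');print("heading",np.degrees(np.arctan2(*q.as_matrix()[[1,0],0]))%360)
print(wproj((.4714,.1767,.09),t,q),wproj((.46,.1829+.04*.05,.055),t,q),wproj((.46,.1574,.06),t,q))
wells('w12')
gr=cv2.cvtColor(cv2.imread("pics/w12.png"),cv2.COLOR_BGR2GRAY)
for r in range(150,235,10):print(r,list(gr[r,200:330:3]))
E
```

```text
[0.4716 0.1773 0.1455] 0.1073667174598991 [-0.3501  0.684  -0.162   2.0172  0.2318  0.4558  0.8359]
heading 177.22387547881027
[279.4025 223.2343] [289.6719 192.9327] [252.5617 196.358 ]
[232.6881 210.3945] 109 [0.4701 0.1416 0.06  ]
[234.0938 235.2031] 128 [0.49   0.1409 0.06  ]
[184.1348 234.4607] 89 [0.488  0.1008 0.06  ]
150 [np.uint8(30), np.uint8(29), np.uint8(29), np.uint8(29), np.uint8(29), np.uint8(30), np.uint8(29), np.uint8(31), np.uint8(31), np.uint8(30), np.uint8(32), np.uint8(29), np.uint8(29), np.uint8(29), np.uint8(29), np.uint8(30), np.uint8(31), np.uint8(32), np.uint8(29), np.uint8(31), np.uint8(30), np.uint8(30), np.uint8(32), np.uint8(30), np.uint8(30), np.uint8(30), np.uint8(31), np.uint8(30), np.uint8(28), np.uint8(27), np.uint8(20), np.uint8(18), np.uint8(18), np.uint8(20), np.uint8(19), np.uint8(19), np.uint8(18), np.uint8(20), np.uint8(20), np.uint8(20), np.uint8(19), np.uint8(20), np.uint8(21), np.uint8(20)]
160 [np.uint8(31), np.uint8(32), np.uint8(30), np.uint8(33), np.uint8(32), np.uint8(31), np.uint8(34), np.uint8(31), np.uint8(32), np.uint8(34), np.uint
[... 4411 characters left out ...]
nt8(119), np.uint8(241), np.uint8(121)]
230 [np.uint8(246), np.uint8(245), np.uint8(235), np.uint8(231), np.uint8(184), np.uint8(182), np.uint8(161), np.uint8(160), np.uint8(161), np.uint8(166), np.uint8(82), np.uint8(40), np.uint8(50), np.uint8(127), np.uint8(169), np.uint8(163), np.uint8(163), np.uint8(157), np.uint8(91), np.uint8(116), np.uint8(140), np.uint8(139), np.uint8(139), np.uint8(142), np.uint8(160), np.uint8(163), np.uint8(164), np.uint8(163), np.uint8(163), np.uint8(163), np.uint8(158), np.uint8(164), np.uint8(164), np.uint8(162), np.uint8(162), np.uint8(158), np.uint8(203), np.uint8(240), np.uint8(245), np.uint8(120), np.uint8(240), np.uint8(115), np.uint8(235), np.uint8(154)]
```

{"fn": "step_arm", "kwargs": {
  "moves": [
    [[0,0,30,0,0,0,-1],[0,0,40,0,0,0,-1],[0,0,50,0,0,0,-1],[0,0,60,0,0,0,-1],[0,0,68,0,0,0,-1],[0,0,74,0,0,0,-1],[0,0,78,0,0,0,-1],[0,0,80,0,0,0,-1],[0,0,80,0,0,0,-1]]
  ]
}}

```text
clock: 16.15
tool_pos: [0.4712, 0.1766, 0.0655]
ee_rot: [0.0, 0.025, 1.0, 0.0]
wrist_force: [-1.2, -0.4, 5.1]
gripper_width: 0.114
grasp_force: 25.0
```

{"fn": "step_arm", "kwargs": {
  "moves": [
    [[0,1,-0.5,0,0,0,-1],[0,2,-0.5,0,0,0,-1],[0,2.6,-0.5,0,0,0,-1],[0,2.6,-0.5,0,0,0,-1]]
  ]
}}

```text
clock: 16.55
tool_pos: [0.4716, 0.1787, 0.0655]
ee_rot: [0.0, 0.025, 1.0, -0.0]
wrist_force: [-0.3, -2.6, 5.8]
gripper_width: 0.111
grasp_force: 25.0
```

{"fn": "step_arm", "kwargs": {
  "moves": [
    [[0,0.6,0,0,0,0,-1],[0,1.2,0,0,0,0,-1],[0,1.2,0,0,0,0,-1]]
  ]
}}

```text
clock: 16.85
tool_pos: [0.4716, 0.1789, 0.0655]
ee_rot: [0.0, 0.026, 1.0, -0.001]
wrist_force: [0.1, -3.5, 5.2]
gripper_width: 0.111
grasp_force: 25.0
```

{"fn": "step_arm", "kwargs": {
  "moves": [
    [[0,-0.7,0,0,0,0,-1],[0,-0.7,0,0,0,0,-0.4],[0,-0.7,0,0,0,0,-0.4],[0,-0.7,0,0,0,0,-0.4],[0,-0.7,-15,0,0,0,-0.4],[0,0,-55,0,0,0,-0.4],[0,0,-100,0,0,0,-0.1],[0,50,-105,0,0,-0.1,-0.1],[-1,100,-105,0,0,-0.2,-0.1],[-1,150,-105,0,0,-0.222,-0.1],[-1,178,-105,0,0,-0.222,-0.1],[-1,178,-105,0,0,-0.222,-0.1]]
  ]
}}

```text
clock: 18.05
tool_pos: [0.4796, 0.3649, 0.1702]
ee_rot: [0.0, -0.09, 0.996, 0.003]
wrist_force: [-0.5, -0.5, -0.2]
gripper_width: 0.452
grasp_force: 0.0
```

```bash
python3 - <<'E'
from h import *
snap('w13');t,q,_=load('w13');print("heading",np.degrees(np.arctan2(*q.as_matrix()[[1,0],0]))%360)
c=np.array([.482,.3582]);a=np.radians(9.84);X=np.array([np.cos(a),np.sin(a)])
for x in(-38,-25,-14,-8,0,8,20):
  w=c+X*x/1e3;z=.068 if abs(x)<10 else .042;print(x,wproj([*w,z],t,q))
gr=cv2.cvtColor(cv2.imread("pics/w13.png"),cv2.COLOR_BGR2GRAY)
for r in range(170,260,8):print(r,[int(v) for v in gr[r,255:310:2]])
E
```

```text
[0.4796 0.3649 0.1702] 0.4516584438329265 [-0.5921  0.7476 -0.2327  1.7036  0.2351  0.7137  0.8076]
heading 190.09787400006675
-38 [272.4259 153.9866]
-25 [272.428  169.0705]
-14 [272.4388 181.6534]
-8 [271.6836 195.882 ]
0 [271.7112 205.6337]
8 [271.7437 215.2197]
20 [272.5199 219.1463]
170 [136, 136, 137, 136, 168, 237, 245, 245, 245, 245, 245, 245, 243, 197, 135, 135, 135, 136, 137, 135, 136, 133, 135, 134, 135, 133, 123, 167]
178 [135, 135, 135, 136, 168, 237, 244, 244, 244, 244, 244, 244, 242, 190, 133, 134, 135, 136, 134, 135, 135, 134, 134, 136, 134, 133, 133, 178]
186 [135, 133, 133, 134, 139, 177, 181, 180, 183, 183, 181, 183, 181, 150, 131, 133, 135, 134, 135, 133, 135, 136, 134, 133, 132, 130, 133, 191]
194 [131, 135, 134, 140, 216, 241, 241, 241, 241, 240, 240, 239, 236, 174, 131, 134, 136, 135, 133, 133, 134, 133, 133, 132, 132, 128, 131, 201]
202 [133, 131, 131, 138, 217, 243, 244, 244, 244, 244, 244, 244, 240, 174, 129, 134, 132, 133, 133, 132, 132, 132, 131, 133, 133, 128, 134, 214]
210 [133, 132, 133, 137, 215, 242, 243, 243, 243, 242, 243, 243, 240, 179, 129, 133, 132, 133, 133, 132, 132, 131, 131, 131, 132, 125, 142, 220]
218 [131, 130, 129, 132, 148, 229, 243, 243, 244, 243, 243, 243, 239, 175, 129, 130, 131, 132, 130, 130, 130, 131, 131, 131, 130, 127, 152, 210]
226 [132, 130, 129, 131, 145, 229, 242, 243, 243, 243, 243, 243, 239, 170, 126, 131, 131, 131, 130, 130, 131, 132, 130, 130, 129, 121, 135, 137]
234 [129, 129, 129, 131, 146, 227, 242, 243, 242, 242, 242, 243, 238, 168, 126, 129, 130, 128, 129, 129, 129, 129, 130, 130, 127, 111, 128, 139]
242 [18, 19, 18, 17, 19, 44, 65, 78, 81, 81, 83, 82, 66, 28, 18, 20, 18, 18, 16, 18, 19, 17, 18, 16, 20, 18, 34, 120]
250 [20, 16, 18, 17, 18, 16, 18, 16, 17, 17, 20, 18, 17, 18, 20, 17, 19, 18, 18, 18, 17, 16, 20, 16, 16, 17, 17, 40]
258 [16, 18, 17, 17, 15, 16, 18, 19, 17, 18, 17, 17, 20, 19, 17, 17, 18, 18, 17, 19, 19, 16, 20, 19, 18, 18, 19, 16]
```

```bash
python3 - <<'E'
from h import *
snap('w14')
s=monitor.sense();print(s["clock"],s["tool_pos"],quat().as_euler("zyx",degrees=True))
P=np.r_[edges('w14',range(165,182,5),258,290,.042,190),edges('w14',range(218,236,5),258,290,.042,190)];print(ang(P[-1],P[0])%360)
T=edges('w14',range(192,214,4),258,290,.068,190);print(ang(T[-1],T[0])%360)
k=np.polyfit(P[:,0],P[:,1],1)
# tab ends: brightness rows at column 272
t,q,_=load('w14');gr=cv2.imread("pics/w14.png").mean(2);print([int(v) for v in gr[180:222,271]])
x=.482;y=np.polyval(k,x);print(x,y)
a=np.radians(189.84);move((x,y,.045),R.from_matrix(np.array([[np.cos(a),np.sin(a),0],[np.sin(a),-np.cos(a),0],[0,0,-1]])))
E
```

```text
[0.4802 0.3608 0.1699] 0.4533126676691289 [-0.5895  0.7467 -0.2297  1.7071  0.2359  0.7142  0.8081]
18.15 [0.4807 0.3582 0.1697] [170.0539  -0.045  179.9473]
165 268.6470588235294 286.3 [0.4536 0.3533 0.042 ] 15.023750409378437
170 268.6530612244898 286.3478260869565 [0.4579 0.354  0.042 ] 15.106421898063392
175 268.66 286.30434782608694 [0.4622 0.3547 0.042 ] 15.112962898772249
180 268.734693877551 286.125 [0.4665 0.3555 0.042 ] 14.946829948857934
218 269.075 285.69565217391306 [0.5003 0.3613 0.042 ] 14.74724087822058
223 269.3125 285.6938775510204 [0.505  0.3622 0.042 ] 14.606932157159271
228 269.3541666666667 285.7391304347826 [0.5096 0.363  0.042 ] 14.685400408825569
233 269.3673469387755 285.6734693877551 [0.5144 0.3638 0.042 ] 14.69284497245622
189.84418372300217Traceback (most recent call last):
  File "<stdin>", line 5, in <module>
  File "h.py", line 49, in edges
    g=gr[r,c0:c1];th=thr or (g.max()+np.median(g))/2;i=np.where(g>th)[0];a,b=i[0],i[-1]
                                                                             ~^^^
IndexError: index 0 is out of bounds for axis 0 with size 0
```

```bash
python3 - <<'E'
from h import *
vision.camera("wrist");vision.camera("wrist");snap('w15')
P=np.r_[edges('w15',range(165,176,5),250,300,.042,190),edges('w15',range(222,236,5),250,300,.042,190)];print(ang(P[-1],P[0])%360)
k=np.polyfit(P[:,0],P[:,1],1)
t,q,_=load('w15');gr=cv2.imread("pics/w15.png").mean(2);c=int(wproj((.482,.358,.068),t,q)[0]);g=gr[176:226,c];print(c,[int(v) for v in g])
x=.482;y=np.polyval(k,x);print(x,y)
s=monitor.sense();print(s["clock"],s["qvel"])
a=np.radians(189.84);move((x,y,.045),R.from_matrix(np.array([[np.cos(a),np.sin(a),0],[np.sin(a),-np.cos(a),0],[0,0,-1]])))
E
```

```text
[0.4814 0.3561 0.1698] 0.4500200648724154 [-0.5854  0.7453 -0.2263  1.7106  0.2362  0.7144  0.8082]
165 275.1162790697674 292.62745098039215 [0.454  0.3538 0.042 ] 14.898696970778435
170 275.09302325581393 292.42 [0.4583 0.3545 0.042 ] 14.787978023275533
175 275.1162790697674 292.42857142857144 [0.4626 0.3552 0.042 ] 14.824137809547612
222 275.45098039215685 292.0681818181818 [0.5044 0.3625 0.042 ] 14.798626880916645
227 275.44 291.84444444444443 [0.5091 0.3632 0.042 ] 14.68380481788008
232 275.4901960784314 291.80434782608694 [0.5138 0.3641 0.042 ] 14.680492844207878
189.71180819849096
283 [241, 241, 242, 241, 241, 241, 241, 240, 236, 216, 175, 152, 150, 149, 150, 161, 194, 225, 238, 241, 241, 241, 241, 241, 241, 241, 240, 241, 240, 241, 240, 240, 240, 240, 240, 240, 239, 239, 239, 240, 241, 240, 240, 240, 240, 240, 240, 240, 240, 240]
0.482 0.358613594719179
18.3 [ 0.0047 -0.0036 -0.0047 -0.0025 -0.0031 -0.0012 -0.0008]
shift [ -0.9186   2.7484 124.9765] rv [-0.0018 -0.0007 -0.0016]
```

{"fn": "step_arm", "kwargs": {
  "moves": [
    [[-1,2.7,50,0,0,0,-0.1],[-1,2.7,90,0,0,0,-0.1],[-1,2.7,115,0,0,0,-0.1],[-1,2.7,125,0,0,0,-0.1],[-1,2.7,125,0,0,0,-0.1],[-1,2.7,125,0,0,0,-1],[-1,2.7,125,0,0,0,-1],[-1,2.7,125,0,0,0,-1],[-1,2.7,125,0,0,0,-1],[-1,2.7,125,0,0,0,-1]]
  ],
  "squeeze": 25
}}

```text
clock: 19.3
tool_pos: [0.4827, 0.3605, 0.0464]
ee_rot: [0.001, -0.086, 0.996, -0.0]
wrist_force: [0.3, -1.8, 7.0]
gripper_width: 0.173
grasp_force: 25.0
```

{"fn": "step_arm", "kwargs": {
  "moves": [
    [[0,0,-8,0,0,0,-1],[0,0,-18,0,0,0,-1],[0,0,-30,0,0,0,-1],[0,0,-65,0,0,0,-1],[0,0,-100,0,0,0,-1],[3,-45,-110,0,0,0.1,-1],[6,-90,-110,0,0,0.2,-1],[10,-135,-110,0,0,0.222,-1],[15,-175,-110,0,0,0.222,-1],[15,-197,-110,0,0,0.222,-1],[15,-197,-110,0,0,0.222,-1],[15,-197,-110,0,0,0.222,-1]]
  ]
}}

```text
clock: 20.5
tool_pos: [0.5012, 0.1651, 0.156]
ee_rot: [0.001, 0.025, 1.0, 0.001]
wrist_force: [-0.4, -0.4, -0.5]
gripper_width: 0.167
grasp_force: 25.0
```

```bash
python3 - <<'E'
from h import *
for i in range(3):vision.camera("wrist")
snap('w16');t,q,_=load('w16');print("heading",np.degrees(np.arctan2(*q.as_matrix()[[1,0],0]))%360)
wells('w16')
gr=cv2.cvtColor(cv2.imread("pics/w16.png"),cv2.COLOR_BGR2GRAY)
a=lambda x,y,z:wproj((x,y,z),t,q)
for x in(.462,.47,.48,.49):print(x,"blk",a(x,.1554-(x-.5004)*.05,.06),"thinface",a(x,.1739-(x-.4716)*.05,.062),"stop",a(x,.1839-(x-.4716)*.05,.055), "midL",a(x,.1639-.0075-(x-.5017)*.05,.1464-.003))
for r in range(160,215,4):print(r,[int(v) for v in gr[r,230:320:2]])
E
```

```text
[0.5007 0.1666 0.1556] 0.1699854402886544 [-0.2901  0.6895 -0.1923  1.9394  0.2388  0.533   0.8782]
heading 177.30972251844037
[245.5057 168.9655] 87 [0.47   0.1417 0.06  ]
[246.1753 194.2474] 97 [0.4897 0.1409 0.06  ]
[172.803  194.7727] 66 [0.487  0.0817 0.06  ]
[195.7303 194.5169] 89 [0.4878 0.1009 0.06  ]
[222.2883 218.8829] 111 [0.5088 0.1202 0.06  ]
[173.925  218.5875] 80 [0.5069 0.0798 0.06  ]
[246.8364 219.6455] 110 [0.5102 0.1398 0.06  ]
[176.3165 241.3291] 79 [0.5268 0.0788 0.06  ]
0.462 blk [265.4622 157.3763] thinface [288.3349 156.6382] stop [301.207  154.8947] midL [260.1267 179.5276]
0.47 blk [265.5239 167.9104] thinface [288.253  167.2716] stop [301.0518 165.2313] midL [260.3191 195.1468]
0.48 blk [265.6146 180.9175] thinface [288.1448 180.4016] stop [300.8415 178.0055] midL [260.595  214.1418]
0.49 blk [265.7193 193.7117] thinface [288.0307 193.3165] stop [300.6148 190.5837] midL [260.9047 232.4586]
160 [245, 245, 246, 245, 245, 248, 250, 249, 248, 250, 251, 247, 246, 246, 246, 246, 246, 227, 122, 134, 148, 149, 150, 159, 189, 194, 194, 192, 184, 157, 193, 226, 231, 
[... 2318 characters left out ...]
 151, 164]
204 [240, 241, 241, 241, 241, 241, 242, 244, 245, 245, 244, 242, 242, 242, 242, 243, 242, 251, 255, 255, 255, 255, 251, 249, 246, 244, 245, 244, 245, 245, 245, 244, 237, 240, 242, 193, 148, 157, 157, 158, 158, 156, 156, 151, 172]
208 [240, 240, 240, 241, 241, 240, 241, 241, 241, 242, 241, 241, 242, 242, 242, 242, 242, 250, 255, 255, 255, 255, 255, 255, 254, 245, 245, 245, 245, 245, 245, 244, 236, 240, 242, 185, 148, 157, 156, 155, 157, 155, 155, 151, 170]
212 [159, 193, 225, 238, 240, 244, 247, 236, 209, 214, 237, 244, 241, 241, 241, 242, 241, 248, 255, 255, 255, 255, 255, 255, 254, 245, 245, 245, 244, 245, 244, 244, 236, 240, 241, 179, 145, 158, 158, 155, 156, 156, 155, 150, 178]
```

```bash
python3 - <<'E'
from h import *
for i in range(2):vision.camera("wrist")
snap('w17');t,q,_=load('w17');print("heading",np.degrees(np.arctan2(*q.as_matrix()[[1,0],0]))%360,monitor.sense()["qvel"])
gr=cv2.cvtColor(cv2.imread("pics/w17.png"),cv2.COLOR_BGR2GRAY).astype(float)
def cr(r,c0,c1,th):
  g=gr[r,c0:c1];i=np.where((g[:-1]-th)*(g[1:]-th)<=0)[0][0];return c0+i+(th-g[i])/(g[i+1]-g[i])
def at(y,x): return y+(x-.5017)*.05  # reduce to axis x
for r in(194,198,202,206,210):
  c=cr(r,296,308,195);w=won((c,r),.062,t,q);print("thin stop side z62",c,w,at(w[1],w[0]))
for r in(168,174,180):
  c=cr(r,298,310,200);w=won((c,r),.088,t,q);print("tab stop side z88",c,w,at(w[1],w[0]))
for r in(162,166,169):
  c=cr(r,258,270,200);w=won((c,r),.06,t,q);print("block front",c,w,at(w[1],w[0]))
E
```

```text
[0.5006 0.1657 0.1552] 0.16832918977875722 [-0.2897  0.6899 -0.1912  1.94    0.2391  0.533   0.8783]
heading 177.24584842328937 [ 0.0067 -0.001   0.0054  0.0011  0.0014  0.0002  0.0013]
thin stop side z62 301.5192307692308 [0.4908 0.1822 0.062 ] 0.18162528818912205
thin stop side z62 301.52941176470586 [0.4939 0.1821 0.062 ] 0.18169152073153216
thin stop side z62 301.27450980392155 [0.4971 0.1818 0.062 ] 0.18155629524010694
thin stop side z62 301.2708333333333 [0.5003 0.1817 0.062 ] 0.18161526296828465
thin stop side z62 301.26666666666665 [0.5035 0.1816 0.062 ] 0.18167587600224183
tab stop side z88 304.64864864864865 [0.4665 0.1834 0.088 ] 0.1816743238670661
tab stop side z88 304.7142857142857 [0.4706 0.1833 0.088 ] 0.1817890732914533
tab stop side z88 304.5625 [0.4746 0.1831 0.088 ] 0.1817619100094092
block front 266.35714285714283 [0.4653 0.1568 0.06  ] 0.15499450932705955
block front 265.96666666666664 [0.4684 0.1563 0.06  ] 0.15468100396601442
block front 265.325 [0.4706 0.1557 0.06  ] 0.154181206420662
```

{"fn": "step_arm", "kwargs": {
  "moves": [
    [[0,-2,10,0,0,0.002,-1],[0,-2,30,0,0,0.002,-1],[0,-2,35,0,0,0.002,-1],[0,-2,35,0,0,0.002,-1],[0,-2,35,0,0,0.002,-1],[0,-2,35,0,0,0.002,-1]]
  ]
}}

```text
clock: 21.45
tool_pos: [0.5011, 0.1625, 0.1207]
ee_rot: [0.0, 0.026, 1.0, 0.0]
wrist_force: [-0.0, 0.1, -0.8]
gripper_width: 0.166
grasp_force: 25.0
```

```bash
python3 - <<'E'
from h import *
snap('w18');t,q,_=load('w18');print("heading",np.degrees(np.arctan2(*q.as_matrix()[[1,0],0]))%360)
wells('w18')
E
```

```text
[0.5011 0.1625 0.1207] 0.16604278048716292 [-0.3009  0.7468 -0.1651  1.9656  0.2604  0.4482  0.8609]
heading 177.03238838793618
[246.0972 176.9028] 144 [0.4699 0.1418 0.06  ]
[188.9781 206.3577] 137 [0.4878 0.1009 0.06  ]
[247.1486 206.3446] 148 [0.4898 0.141  0.06  ]
[219.1845 234.4048] 168 [0.5089 0.1198 0.06  ]
```

{"fn": "step_arm", "kwargs": {
  "moves": [
    [[0,1.1,5,0,0,0,-1],[0,1.1,10,0,0,0,-1],[0,1.1,14,0,0,0,-1],[0,1.1,18,0,0,0,-1],[0,1.1,21,0,0,0,-1],[0,1.1,24,0,0,0,-1],[0,1.1,26,0,0,0,-1]]
  ]
}}

```text
clock: 22.2
tool_pos: [0.5008, 0.1636, 0.0939]
ee_rot: [-0.0, 0.026, 1.0, 0.0]
wrist_force: [0.4, 0.6, -0.1]
gripper_width: 0.169
grasp_force: 25.0
```

{"fn": "step_arm", "kwargs": {
  "moves": [
    [[0,0,5,0,0,0,-1],[0,0,10,0,0,0,-1],[0,0,15,0,0,0,-1],[0,0,20,0,0,0,-1],[0,0,24,0,0,0,-1],[0,0,26,0,0,0,-1],[0,0,28,0,0,0,-1],[0,0,28,0,0,0,-1]]
  ]
}}

```text
clock: 23.0
tool_pos: [0.5007, 0.1632, 0.0663]
ee_rot: [-0.0, 0.026, 1.0, -0.0]
wrist_force: [-0.4, 0.6, 0.9]
gripper_width: 0.166
grasp_force: 25.0
```

{"fn": "step_arm", "kwargs": {
  "moves": [
    [[0,0,1,0,0,0,-1],[0,0,1.5,0,0,0,-1],[0,0,1.5,0,0,0,-1]]
  ]
}}

```text
clock: 23.3
tool_pos: [0.5007, 0.1632, 0.0663]
ee_rot: [0.0, 0.026, 1.0, -0.0]
wrist_force: [-3.6, -1.1, 15.9]
gripper_width: 0.167
grasp_force: 25.0
```

{"fn": "step_arm", "kwargs": {
  "moves": [
    [[0,0,-1,0,0,0,-1],[0,0,-1,0,0,0,-0.3],[0,0,-1,0,0,0,-0.3],[0,0,-1,0,0,0,-0.3],[0,0,-10,0,0,0,-0.3],[0,0,-40,0,0,0,-0.3],[0,0,-90,0,0,0,-0.3],[0,0,-130,0,0,0,-0.3],[0,0,-130,0,0,0,-0.3],[0,0,-130,0,0,0,-0.3],[0,0,-130,0,0,0,-0.3]]
  ]
}}

```text
clock: 24.4
tool_pos: [0.5, 0.1629, 0.194]
ee_rot: [-0.001, 0.026, 1.0, -0.0]
wrist_force: [-0.6, 0.0, -0.7]
gripper_width: 0.353
grasp_force: 0.0
```

```bash
python3 - <<'E'
from h import *
snap('w20');t,q,_=load('w20')
im=cv2.imread("pics/w20.png");gr=im.mean(2)
a=lambda x,y,z:wproj((x,y,z),t,q).round(1)
at=lambda y,x:y-(x-.5017)*.05
for x in(.47,.48,.49,.50,.51):
  r=int(a(x,.16,.062)[1]);print(x,"row",r,"blk",a(x,at(.1554,x),.06)[0],"thin/mid",a(x,at(.1720,x),.062)[0],"stop",a(x,at(.1824,x),.055)[0],"tab88",a(x,at(.1636,x),.088),[int(v) for v in gr[r,240:330:2]])
wells('w20')
cv2.imwrite("pics/s20.png",vision.camera("scene"));cv2.imwrite("pics/sd20.png",vision.camera("side"))
E
```

```text
[0.5    0.1629 0.194 ] 0.3534885758720857 [-0.2672  0.6287 -0.2189  1.9083  0.2187  0.6295  0.8957]
0.47 row 161 blk 272.1 thin/mid 291.3 stop 302.8 tab88 [281.6 166.2] [243, 244, 244, 247, 230, 95, 71, 71, 71, 71, 118, 239, 245, 244, 244, 238, 250, 255, 255, 255, 255, 255, 255, 255, 255, 211, 173, 238, 242, 242, 242, 241, 223, 159, 160, 159, 159, 157, 155, 155, 211, 233, 240, 241, 240]
0.48 row 173 blk 272.2 thin/mid 291.3 stop 302.7 tab88 [281.6 178.7] [242, 241, 242, 242, 242, 242, 242, 243, 242, 242, 243, 243, 243, 243, 242, 239, 250, 255, 255, 255, 255, 255, 255, 255, 255, 223, 219, 238, 242, 241, 240, 239, 219, 165, 159, 157, 156, 155, 154, 164, 218, 233, 237, 186, 178]
0.49 row 184 blk 272.3 thin/mid 291.2 stop 302.5 tab88 [281.6 191.1] [195, 232, 240, 244, 230, 101, 62, 62, 63, 62, 84, 231, 244, 242, 241, 237, 219, 224, 221, 220, 220, 220, 221, 220, 208, 214, 255, 255, 255, 253, 242, 198, 148, 156, 157, 155, 155, 153, 150, 166, 221, 235, 237, 155, 187]
0.5 row 195 blk 272.4 thin/mid 291.1 stop 302.4 tab88 [281.6 203.2] [239, 239, 239, 239, 240, 240, 240, 240, 240, 240, 240, 2
[... 260 characters left out ...]
40, 138, 58, 55, 56, 56, 67, 196, 241, 239, 239, 237, 254, 255, 255, 255, 255, 255, 255, 255, 255, 240, 232, 241, 251, 255, 255, 239, 231, 236, 236, 223, 162, 152, 148, 193, 228, 238, 226, 120, 217]
[254.72 162.7 ] 50 [0.4701 0.1418 0.06  ]
[188.0727 163.4909] 55 [0.4667 0.0818 0.06  ]
[210.7419 185.2581] 62 [0.4879 0.1008 0.06  ]
[255.1905 184.7619] 63 [0.4897 0.1408 0.06  ]
[189.4364 185.4545] 55 [0.4868 0.0808 0.06  ]
[190.8421 206.6316] 57 [0.5068 0.0797 0.06  ]
[233.746  206.7143] 63 [0.5089 0.1199 0.06  ]
[255.7077 206.6615] 65 [0.5098 0.1399 0.06  ]
[172.8776 226.6939] 49 [0.5256 0.0589 0.06  ]
[192.6552 227.2069] 58 [0.5269 0.0787 0.06  ]
[256.1778 227.5778] 90 [0.5298 0.1388 0.06  ]
```

```bash
python3 -c "
from plant import arm
print(arm.finish_job())"
```

```text
the job is handed in; nothing more can be done
None
```

I slid the block up the ramp and over the lip; it lies flat on the platform. The thin and mid packers (10 + 15 mm) stand side by side on the platform in the gap, tabs up. The thick packer is still in the stand, nothing else was touched, and the job was handed in at about 24 s. The final wrist-camera measurements show all this, but the hand-in returned no verdict.

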